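# Make up two engine rebuild kits

### The job

Make up the two rebuild kits from the parts standing on the bench: put the bright valve spring, the brass bush and the black hex nut into the blue tray, and the oil filler cap with the yellow top and the white-topped oil pressure sender into the red tray. Stand every part upright, the way up it is now, flat on the tray floor in a compartment of its own (any compartment of the right tray will do). Leave the rusty brown spring, the green can and the wrench where they are.

Things in the scene. Friction and masses are not known exactly. Their poses are not given: they have to be found in the camera images.
- blue_tray: Blue plastic kit tray, fixed to the bench. Three equal open square compartments in a row along its y axis. In mm: outside 70 (x) by 202 (y) by 16 high; floor, walls and dividers 4 thick, all walls and dividers 16 high; compartments 62 by 62 inside, centres at y = -66, 0, +66. Origin: centre of the underside, z up. Side of the bench and yaw vary.
- red_tray: Red plastic kit tray, the same shape as the blue one, fixed to the bench. Three equal open square compartments in a row along its y axis. In mm: outside 70 (x) by 202 (y) by 16 high; floor, walls and dividers 4 thick, all walls and dividers 16 high; compartments 62 by 62 inside, centres at y = -66, 0, +66. Origin: centre of the underside, z up. Side of the bench and yaw vary.
- bright_spring: Valve spring, a bright silver coil round a dark grey core. Stands upright on the bench; origin: centre of its underside, its z axis up. In mm: 38 outside diameter, 46 high, rigid: handle it as a solid cylinder; no front or back. About 0.09 kg.
- brass_bush: Plain brass bush, a thick-walled ring. Stands upright on the bench; origin: centre of its underside, its z axis up. In mm: 40 outside diameter, 24 bore right through, 42 high. About 0.2 kg.
- hex_nut: Black hexagonal nut, a prism with a small bright ring and dark centre drawn on top (no open hole). Stands upright on the bench; origin: centre of its underside, its z axis up. In mm: 38 across flats, 44 across corners, 40 high; two flats face along its own +y and -y, the other pairs lie 60 degrees round either way. About 0.25 kg.
- filler_cap: Oil filler cap, a black cylinder with a round yellow top. Stands upright on the bench; origin: centre of its underside, its z axis up. In mm: 46 diameter, 40 high. About 0.11 kg.
- sender: Oil pressure sender, round, with a brass foot 14 high, white plastic above it, a thin dark terminal stud in the middle of the top. Stands upright on the bench; origin: centre of its underside, its z axis up. In mm: 40 diameter, 44 high, the stud (10 diameter) stands 8 more. About 0.12 kg.
- rusty_spring: Worn valve spring, a rusty brown coil round a dark brown core, belongs to no kit: leave it alone. Stands upright on the bench; origin: centre of its underside, its z axis up. In mm: 38 outside diameter, 46 high, rigid: handle it as a solid cylinder; no front or back.
- oil_can: Green can, 56 mm diameter, 120 mm high, standing to the left of the work; leave it alone. Origin: centre of its underside.
- wrench: Steel open wrench lying flat to the right of the work, 180 mm long along its own x; leave it alone. Origin: about its middle.
Things that resemble listed ones, but are neither listed nor needed, are in the scene too. Of the things like the blue_tray, leave any that is turquoise; of the rest the smaller one is meant.

How it is judged (in metres and radians):
At the end, for the whole second after the job is handed in: Spring, bush and nut in the blue tray, cap and sender in the red: each flat on a compartment floor (underside 1 to 8 mm above the tray's underside), upright within 0.12 rad, at rest (under 0.02 m/s, 0.2 rad/s). Rusty spring, can and wrench within 25 mm of their start (x of bright_spring in the frame of blue_tray between -0.031 and 0.031 m and y of bright_spring in the frame of blue_tray between -0.097 and 0.097 m and z of bright_spring in the frame of blue_tray between 0.001 and 0.008 m and angle between each of bright_spring, brass_bush, hex_nut, filler_cap, sender's own z axis and vertical below 0.12 rad and linear speed of each of bright_spring, brass_bush, hex_nut, filler_cap, sender below 0.02 m/s and angular speed of each of bright_spring, brass_bush, hex_nut, filler_cap, sender below 0.2 rad/s and x of brass_bush in the frame of blue_tray between -0.031 and 0.031 m and y of brass_bush in the frame of blue_tray between -0.097 and 0.097 m and z of brass_bush in the frame of blue_tray between 0.001 and 0.008 m and x of hex_nut in the frame of blue_tray between -0.031 and 0.031 m and y of hex_nut in the frame of blue_tray between -0.097 and 0.097 m and z of hex_nut in the frame of blue_tray between 0.001 and 0.008 m and x of filler_cap in the frame of red_tray between -0.031 and 0.031 m and y of filler_cap in the frame of red_tray between -0.097 and 0.097 m and z of filler_cap in the frame of red_tray between 0.001 and 0.008 m and x of sender in the frame of red_tray between -0.031 and 0.031 m and y of sender in the frame of red_tray between -0.097 and 0.097 m and z of sender in the frame of red_tray between 0.001 and 0.008 m and distance of each of rusty_spring, oil_can, wrench from where it was at the start of the episode below 0.025 m); the robot touches nothing.
It fails at once if the rusty spring is knocked over or shifted by more than 25 mm (distance of rusty_spring from where it was at the start of the episode above 0.025 m or angle between rusty_spring's own z axis and vertical above 0.5 rad).
It fails at once if the green can is knocked over or shifted by more than 25 mm (distance of oil_can from where it was at the start of the episode above 0.025 m or angle between oil_can's own z axis and vertical above 0.5 rad).
It fails at once if the wrench is shifted by more than 25 mm (distance of wrench from where it was at the start of the episode above 0.025 m).
It also fails if it takes over 104 s, if anything falls off the work surface, if the arm or the gripper's body presses on something with over 40 N, if the wrist force passes 120 N, or if a joint passes its speed limit or range.

### The arm

A 7-joint arm with a two-finger parallel gripper is mounted at the origin on the work surface. World frame = base frame: x ahead of the robot, y to its left, z up, the work surface at z = 0. Lengths are in mm, angles in rad, forces in N, time in s.
With the tool pointing down it reaches from about 350 to 900 mm from the base axis. Payload 7.2 kg.
Tool frame: the origin (TCP) lies on the centre line of the jaws, within the pads' length; the fingertips stand ctrl.tip_extent ahead of it and the grasp point (between the pads) lies 6 mm ahead of it (ctrl.tip_extent is the distance from the TCP to the fingertips, in mm); z points along the fingers, y is the direction in which the jaws open and shut (so a half turn about z gives the same grasp; the last joint's range is limited). The gripper opens to 85 mm and grips with 20 to 120 N. Pads are 22 mm wide; open, the fingers measure 114 mm over their backs; the gripper's body (76 mm by 85 mm) begins 54 mm behind the grasp point. The pads swing forward as they close: fully open they stand 13 mm farther back than shut.
Start: joints at [1.217, 0.411, -0.013, 1.596, 0.006, 1.134, -0.082], TCP at [176.191, -599.655, 216.597] pointing down, gripper open.
Joint ranges: [-2.95, 2.95], [-0.29, 1.99], [-1.47, 1.44], [0.14, 2.54], [-1.03, 4.17], [0.13, 1.85], [-2.86, 2.86]. Speed limits (rad/s): [2.39, 2.39, 3.01, 3.01, 3.14, 3.14, 3.14].

### API

Orientations are given as [roll, pitch, yaw] about the fixed x, y, z axes, in that order (R = Rz(yaw) Ry(pitch) Rx(roll)).
In Python, from rig import ctrl gives the robot as it stands.
- The arm moves only by the shell command python3 -m creep 'ROWS' [FORCE]. ROWS is JSON, a list that holds one entry, the list of rows, each a list of 5 numbers: the closure, from 0 (fully open) to 1 (shut), then the shift along the tool's x, y, z as a fraction of full scale, then the turn about the tool's z as a fraction of full scale. In form: [[[claw, dx, dy, dz, roll], ...]]. A call has 1 to 20 rows; each row is the pose to reach, as a shift and turn from the pose commanded when the call began, along the tool's axes at that moment; what a row does not reach only later rows make up. Full scale, the value 1, is 20 cm for a shift and 0.5 rad for a turn. A row lasts 1/8 s, in which the tool goes at most 62.5 mm and 10.7 degrees, less where a joint would pass 70% of its speed; a pose out of reach is approached as far as the arm can. A call with a number of a shift or a turn outside -1 to 1 is refused whole. A call with a gripper value outside its range is refused whole. The fingers move at their own pace and stop on an object; FORCE is the grip in N (left out, the last holds). Time passes only in rows, so rows that repeat a pose let the fingers close. It gives the time, the measured TCP pose, the force and the opening at its end, in the units of the state.
- ctrl.observe(): the state, without advancing time (a new reading comes with each control period).
- ctrl.snapshot(name): name is "scene" or "top" or "wrist"; returns a dict with "img" (420x560x3 uint8, blue, green, red), "fx", "fy", "cx", "cy" (pixels), "rvec" (rotation vector, rad) and "tvec" (3), from world to camera coordinates, as OpenCV has them. Camera axes: x right, y down, z forward; pixel columns grow to the right and rows downward; lengths in mm; the calibration is good to about 2 mm. A picture is of the moment at which its call begins. There is no depth.
- ctrl.finish_job(): hands the job in, once; it reports no verdict.
Trained networks look in a picture, given as the dict that the camera call returned (one of the last four; its "shot" number tells which), for a name from the list of things; names that differ only in an ending like _2 or _b are one class to them, and where a whole thing is asked for, a point or a joint stands for the part that bears it (a point fixed in the world has none). Each returns a list of dicts, best first, with "confidence" (0 to 1); they miss things now and then, are a little off and sometimes report something else, mostly with a low value. They report only what shows in the picture. A call takes as long as a camera call. They do not tell look-alikes from the thing itself.
- ctrl.cut_out(picture, thing): "mask" (420x560 bool, what is visible of it) and "centre" ([row, column] in pixels, amid what is visible of it).
- ctrl.pinpoint(picture, thing): "centre" ([row, column] in pixels: a listed point, or the origin of a listed thing).
The state is a dict: "time": time; "joint_positions": joint angles; "dq": joint speeds; "effort": joint torques, N m; "tool_pos": TCP position; "tool_rot": TCP orientation; "force": force on the tool from outside, world axes, zero at the start; "torque": the same for the moment, N m; "opening": opening from 0.0 (shut) to 1.0 (fully open).
Only numpy, scipy, OpenCV 4.12 (cv2) and the standard library are available. Lean on these libraries where they do the work, as an engineer would, in place of code of your own. Each camera call takes 0.05 s, during which the arm holds its last target.

## Working session

There is one attempt and no reset: what is moved stays moved. The work goes in short steps, Python scripts to look and compute and a shell command to move; the robot and the scene stay as the last step left them, time stands still between calls to the robot, and variables do not carry over. Pictures are saved under pics/ and viewed, and the job is handed in when it is done.

```bash
ls; mkdir -p pics; python3 - <<'E'
from rig import ctrl
import cv2
print(ctrl.observe(), ctrl.tip_extent)
for n in ("scene","top","wrist"):
    s=ctrl.snapshot(n); cv2.imwrite(f"pics/{n}0.png",s["img"])
    print(n,s["fx"],s["cx"],s["cy"],s["rvec"],s["tvec"])
E
```

```text
pics
{'time': 0.0, 'joint_positions': array([ 1.21680614,  0.41189839, -0.01270491,  1.59702591,  0.00564192,
        1.13429637, -0.08225574]), 'dq': array([ 1.80981506e-03,  1.47438691e-03,  2.88030089e-05,  5.80098840e-04,
       -6.38656525e-04,  9.99283953e-04, -1.00793477e-03]), 'effort': array([ 9.88444663e-04, -6.00630069e+01,  6.82103299e-01, -2.99418086e+01,
        1.36849753e-02,  1.05704417e-02, -2.35211036e-05]), 'tool_pos': array([ 175.99625384, -599.18026389,  215.76150235]), 'tool_rot': array([-3.14000756e+00,  1.53575160e-04,  2.85770343e-01]), 'force': array([-0.43742035, -0.42420714, -0.91146948]), 'torque': array([-0.04955766, -0.01438753, -0.02867372]), 'opening': 0.9973692975230005} 25.0
scene 459.36148197340447 279.540850572813 200.64067935019048 [ 2.08204395  1.46927404 -0.53755781] [-155.65029133 -324.48920797 1365.99124507]
top 477.76622663157787 280.94181351407644 210.69853707881202 [ 2.19398456 -2.14906789  0.06910195] [  -7.87612886  476.81629902 1321.65539473]
wrist 338.797566525491 278.44567537447165 201.3397571254726 [-2.33249607  1.74722672  0.24155615] [-622.86958457  -35.23701462  378.1397546 ]
```

View pics/top0.png

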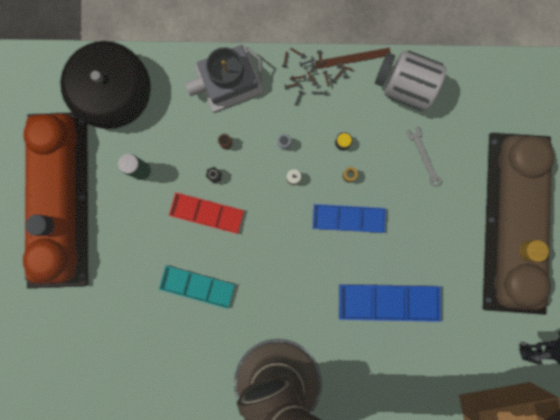

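View pics/scene0.png

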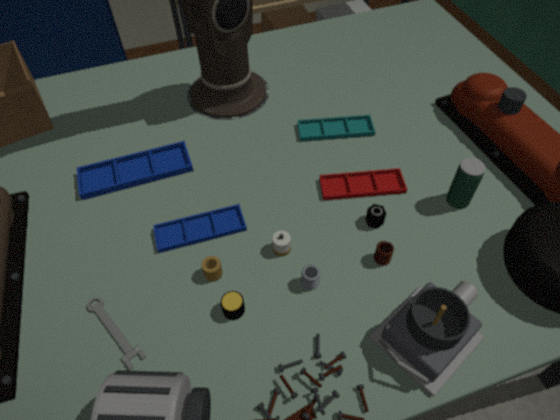

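View pics/wrist0.png

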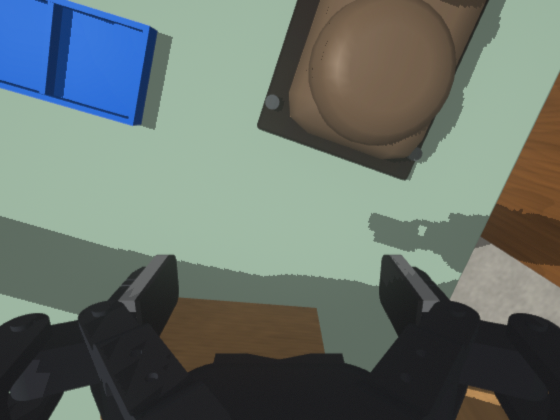

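The top view shows the parts: rusty (226,142), bright spring (285,142), cap (344,140), nut (214,175), sender (294,177), bush (350,174). The red tray is at (207,213) and the smaller blue tray at (349,218). The larger blue and the turquoise trays are decoys.

```bash
cat > h.py <<'E'
import numpy as np, cv2
from rig import ctrl
def ray(s,px,z):
    R,_=cv2.Rodrigues(np.array(s["rvec"],float)); t=np.array(s["tvec"],float)
    d=R.T@np.array([(px[1]-s["cx"])/s["fx"],(px[0]-s["cy"])/s["fy"],1]); C=-R.T@t
    return C+d*(z-C[2])/d[2]
def proj(s,P):
    K=np.array([[s["fx"],0,s["cx"]],[0,s["fy"],s["cy"]],[0,0,1]])
    return cv2.projectPoints(np.array(P,float).reshape(-1,3),np.array(s["rvec"],float),np.array(s["tvec"],float),K,None)[0][:,0]
E
python3 - <<'E'
from h import *
S={n:ctrl.snapshot(n) for n in("top","scene")}
for o in "bright_spring brass_bush hex_nut filler_cap sender rusty_spring oil_can wrench blue_tray red_tray".split():
    for n in S:
        for r in ctrl.pinpoint(S[n],o)[:3]:
            print(o,n,round(r["confidence"],2),np.round(r["centre"],1),np.round(ray(S[n],r["centre"],0)[:2],1))
s=S["top"]
for o in ("blue_tray","red_tray"):
    for r in ctrl.cut_out(s,o)[:4]:
        m=r["mask"].astype(np.uint8); c,_=cv2.findContours(m,0,2); c=max(c,key=cv2.contourArea)
        b=cv2.boxPoints(cv2.minAreaRect(c)); w=np.array([ray(s,(p[1],p[0]),16)[:2] for p in b])
        e=np.diff(np.vstack([w,w[:1]]),axis=0); l=np.linalg.norm(e,axis=1);k=l.argmax()
        print(o,r["confidence"],r["centre"],"ctr",w.mean(0).round(1),l.round(),"long dir deg",np.degrees(np.arctan2(e[k,1],e[k,0])))
im=cv2.resize(s["img"][110:250,150:430],None,fx=2.8,fy=2.8,interpolation=cv2.INTER_CUBIC);cv2.imwrite("pics/topz.png",im)
E
```

```text
bright_spring top 0.45 [140. 285.] [683.  -5.]
bright_spring scene 0.74 [281.5 308. ] [672.2  -6.1]
bright_spring scene 0.28 [185.2 360.9] [468.8 213.1]
brass_bush top 0.43 [173.2 348. ] [ 589.8 -187.1]
brass_bush scene 0.8 [274.9 209.8] [ 586.7 -197. ]
hex_nut top 0.62 [179.9 218.5] [563.5 183.3]
hex_nut top 0.4 [213.2 206.4] [467.  214.9]
hex_nut scene 0.85 [220.1 373.8] [575.2 195. ]
hex_nut scene 0.64 [226.7 202.6] [ 458.1 -182.5]
filler_cap top 0.63 [146.1 340.2] [ 668.  -163.9]
filler_cap scene 0.69 [311.2 232.2] [ 683.2 -174.3]
sender scene 0.73 [248.4 281.5] [575.7 -31.2]
rusty_spring top 0.45 [143.3 226. ] [670.4 165.1]
rusty_spring scene 0.87 [258.9 378.4] [672.5 157.4]
oil_can top 0.64 [170.2 139.3] [587.3 412.9]
oil_can top 0.23 [175.3 214.1] [576.6 196.4]
oil_can scene 0.58 [201.1 459.2] [593.8 410. ]
wrench top 0.64 [159.6 424.1] [ 633.1 -403.6]
wrench scene 0.94 [328.1 113.5] [ 638.6 -405.2]
blue_tray top 0.83 [303.6 388.7] [ 224.2 -304.1]
blue_tray top 0.81 [283.8 200.8] [267.1 223.9]
blue_tray scene 0.84 [129.2 333.2] [260.1 229.5]
blue_tray scene 0.73 [227.7 202.5] [ 460.8 -183.4]
blue_tray scene 0.73 [173.3 135.3] [ 236.6 -305.5]
red_tray top 0.56 [216.7 208.2] [457.1 209.4]
red_tray scene 0.59 [186.4 363. ] [474.  216.2]
blue_tray 0.93 [302.7, 391.8] ctr [ 230.8 -299.1] [101. 282. 101. 280.] long dir deg -89.54822763486382
blue_tray 0.86 [283.1, 197.8] ctr [261.3 235.6] [ 74. 206.  74. 205.] long dir deg -103.46632164071217
blue_tray 0.62 [216.0, 348.4] ctr [ 461.  -186.8] [ 71. 203.  71. 202.] long dir deg -92.06673161372423
red_tray 0.82 [212.6, 205.7] ctr [468.4 214. ] [ 72. 205.  72. 204.] long dir deg -103.78864092168033
```

View pics/topz.png

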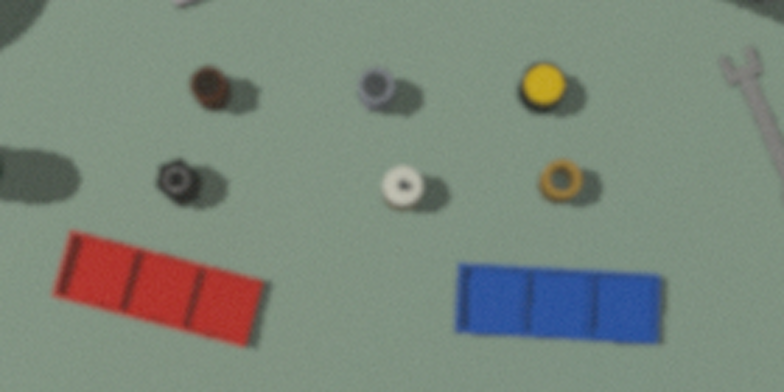

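```bash
python3 -m creep '[[[0,0,0,-0.5,0],[0,0.33,-0.17,-0.5,-0.35],[0,0.66,-0.33,-0.5,-0.7],[0,1,-0.5,-0.5,-1],[0,1,-0.5,-0.5,-1],[0,1,-0.5,-0.5,-1]]]'
```

```text
time: 2.1
tool_pos: [343.3, -444.2, 317.1]
tool_rot: [3.141, -0.002, 0.793]
force: [-0.7, -0.2, 0.6]
opening: 0.999
```

```bash
python3 -m creep '[[[0,0.3,-0.05,0,-0.35],[0,0.6,-0.1,0,-0.7],[0,1,-0.17,0,-1],[0,1,-0.17,0,-1]]]'
python3 -m creep '[[[0,0.3,0.12,0,-0.3],[0,0.6,0.24,0,-0.57],[0,1,0.4,0,-0.57],[0,1,0.4,0,-0.57],[0,1,0.4,0,-0.57],[0,1,0.4,0,-0.57]]]'
python3 - <<'E'
from h import *
s=ctrl.snapshot("wrist");cv2.imwrite("pics/w1.png",s["img"]);o=ctrl.observe();print(o["tool_pos"],o["tool_rot"],o["joint_positions"])
R,_=cv2.Rodrigues(np.array(s["rvec"]));print(-R.T@np.array(s["tvec"]),R.round(2))
E
```

```text
time: 2.6
tool_pos: [459.0, -278.6, 316.9]
tool_rot: [3.141, -0.001, 1.292]
force: [-0.0, -1.6, -0.5]
opening: 1.003
time: 3.35
tool_pos: [589.7, -114.4, 316.3]
tool_rot: [-3.141, 0.001, 1.569]
force: [-0.6, -0.3, 0.1]
opening: 1.004
[ 589.54955163 -114.58972618  316.43942959] [-3.14102181e+00  1.06316231e-03  1.56805780e+00] [ 0.49028859  0.35242164 -0.5167649   1.48754054  0.17683141  1.34855932
 -0.04188519]
[588.89600071 -45.10579828 473.15817292] [[ 1.   -0.   -0.  ]
 [-0.   -0.96  0.27]
 [-0.   -0.27 -0.96]]
```

View pics/w1.png

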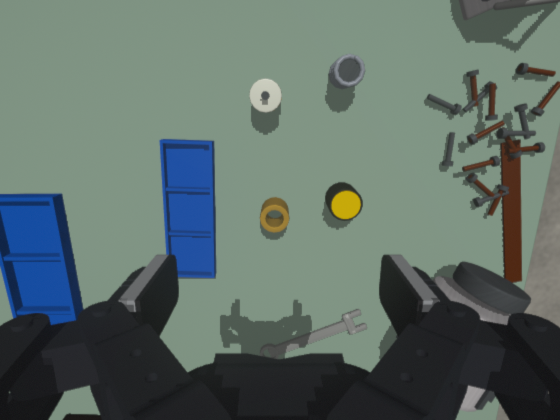

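The wrist view shows the sender (265,96), bright spring (348,70), bush (274,214), cap (346,205) and the small blue tray (188,208).

```bash
python3 - <<'E'
from h import *
s=ctrl.snapshot("wrist"); im=s["img"]
S=ctrl.snapshot("scene")
for o in "bright_spring brass_bush filler_cap sender".split():
    for r in ctrl.cut_out(s,o)[:2]:
        print(o,"mask",round(r["confidence"],2),np.round(r["centre"],1),end=" ")
    for n,q in(("w",s),("s",S)):
      for r in ctrl.pinpoint(q,o)[:1]:
        print(n,"pin",round(r["confidence"],2),np.round(r["centre"],1),np.round(ray(q,r["centre"],0)[:2],1),end=" ")
    print()
hsv=cv2.cvtColor(im,cv2.COLOR_BGR2HSV)
def blob(m,near):
    n,l,st,c=cv2.connectedComponentsWithStats(m.astype(np.uint8)); 
    ks=[k for k in range(1,n) if st[k,4]>60]; k=min(ks,key=lambda k:np.hypot(*(c[k]-near)));cs,_=cv2.findContours((l==k).astype(np.uint8),0,2)
    return max(cs,key=cv2.contourArea)
H,Sa,V=cv2.split(hsv)
c=blob((H>20)&(H<35)&(Sa>200)&(V>150),(346,205));(x,y),r=cv2.minEnclosingCircle(c);print("cap",x,y,r,ray(s,(y,x),40))
c=blob((Sa<50)&(V>180),(265,96));(x,y),r=cv2.minEnclosingCircle(c);print("sender",x,y,r,ray(s,(y,x),44))
c=blob((H>105)&(H<130)&(Sa>150),(188,208));b=cv2.boxPoints(cv2.minAreaRect(c))
w=np.array([ray(s,(p[1],p[0]),16)[:2] for p in b]);e=w[1]-w[0];print("tray",b.round(),w.round(1),w.mean(0),[np.linalg.norm(w[i]-w[i-1]).round(1) for i in range(4)],np.degrees(np.arctan2(e[1],e[0])))
cv2.imwrite("pics/w1z.png",cv2.resize(im[40:240,160:400],None,fx=3,fy=3,interpolation=cv2.INTER_CUBIC))
E
```

```text
bright_spring mask 0.92 [ 75.3 345.4] w pin 0.91 [ 76.1 342.1] [672.   -7.4] s pin 0.58 [281.  307.6] [670.8  -6.5] 
brass_bush mask 0.6 [214.2 272.7] w pin 0.78 [210.1 278.7] [ 588.  -191.4] s pin 0.62 [271.1 211.9] [ 579.3 -190.6] 
filler_cap mask 0.81 [200.1 341. ] w pin 0.91 [196.7 336.6] [ 671.8 -171.4] s pin 0.97 [311.1 231.1] [ 682.2 -176.3] 
sender mask 0.84 [ 93.  266.3] w pin 0.85 [ 95.1 268.9] [575.5 -30.9] s pin 0.74 [248.  281.1] [574.4 -31.7] 
cap 345.5760803222656 204.02174377441406 14.460164070129395 [ 677.1286081  -170.87867925   40.        ]
sender 265.0 94.06451416015625 16.09571075439453 [572.06567269 -31.01092052  44.        ]
tray [[160. 139.]
 [212. 137.]
 [216. 277.]
 [164. 279.]] [[ 429.7  -86.8]
 [ 499.4  -84.8]
 [ 494.5 -290.6]
 [ 416.1 -293.2]] [ 459.93580634 -188.86209048] [np.float64(206.8), np.float64(69.8), np.float64(205.9), np.float64(78.4)] 1.6070933593669336
```

View pics/w1z.png

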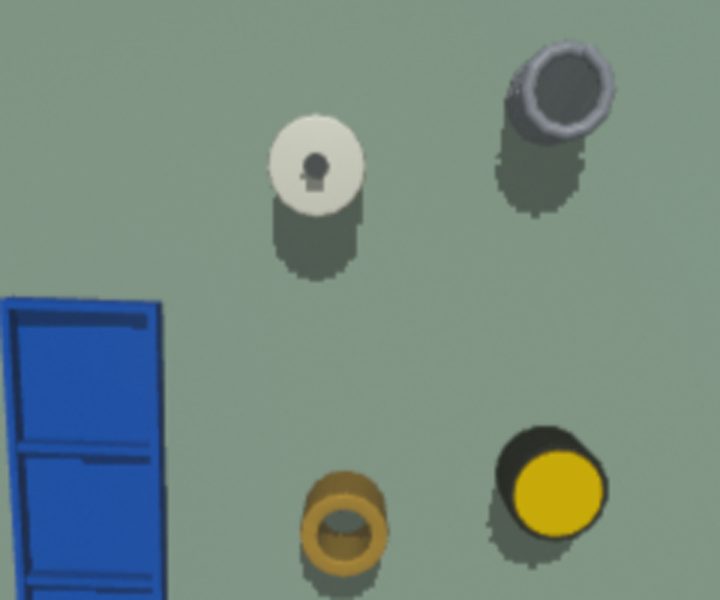

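```bash
python3 - <<'E'
from h import *
s=ctrl.snapshot("wrist")
for n,x,y,z in (("bush",275,218,42),("bright",349.3,69.3,46),("sender",265.3,94.8,44),("cap",346,204.3,40)): print(n,ray(s,(y,x),z).round(1))
o=ctrl.observe();print(o["tool_pos"],o["tool_rot"])
E
```

```text
bush [ 584.1 -186.9   42. ]
bright [672.6  -0.7  46. ]
sender [573.  -29.3  44. ]
cap [ 678.7 -168.4   40. ]
[ 590.22268941 -112.31194472  316.55102954] [-3.14156144e+00 -2.61080775e-06  1.57095782e+00]
```

```bash
python3 -m creep '[[[0.1,-0.2,-0.02,0.2,0],[0.1,-0.375,-0.03,0.5,0],[0.1,-0.375,-0.03,0.8,0],[0.1,-0.375,-0.03,1,0],[0.1,-0.375,-0.03,1,0],[0.1,-0.375,-0.03,1,0],[0.1,-0.375,-0.03,1,0]]]' 60
python3 - <<'E'
from h import *
s=ctrl.snapshot("wrist");cv2.imwrite("pics/w2.png",s["img"]);o=ctrl.observe();print(o["tool_pos"],o["opening"])
E
```

```text
time: 5.03
tool_pos: [585.8, -187.5, 119.2]
tool_rot: [3.138, 0.001, 1.571]
force: [0.1, -0.7, -0.1]
opening: 0.9
[ 585.58572429 -187.5280642   118.90936454] 0.9014341718266364
```

View pics/w2.png

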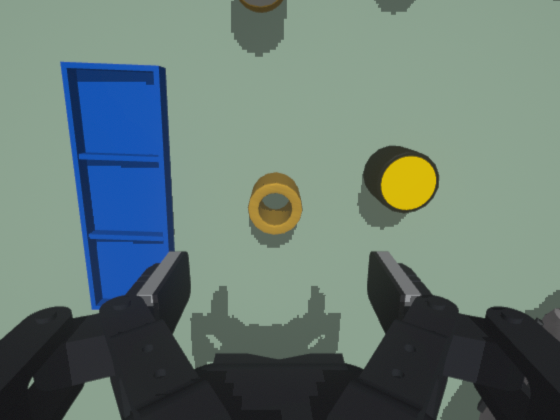

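```bash
python3 - <<'E'
from h import *
s=ctrl.snapshot("wrist")
for n,x,y,z in (("bush",275.5,207,42),("cap",408.5,182.5,40),("tl",63,64,16),("tr",164,67,16),("div1",161,158,16),("div1l",79,154,16),("div2",163,237,16),("bl",93,309,16)): print(n,ray(s,(y,x),z).round(1))
E
```

```text
bush [ 582.5 -188.1   42. ]
cap [ 677.3 -170.6   40. ]
tl [431. -89.  16.]
tr [502.8 -91.1  16. ]
div1 [ 494.5 -156.4   16. ]
div1l [ 432.1 -153.3   16. ]
div2 [ 490.  -221.3   16. ]
bl [ 422.7 -288.4   16. ]
```

```bash
python3 -m creep '[[[0.1,0,-0.012,0.25,0],[0.1,0,-0.012,0.395,0],[0.1,0,-0.012,0.395,0],[0.1,0,-0.012,0.395,0],[1,0,-0.012,0.395,0],[1,0,-0.012,0.395,0],[1,0,-0.012,0.395,0],[1,0,-0.012,0.395,0],[1,0,-0.012,0.395,0]]]' 60
```

```text
time: 6.25
tool_pos: [581.8, -187.4, 37.6]
tool_rot: [-3.142, 0.0, 1.571]
force: [-0.2, 0.6, 0.9]
opening: 0.003
```

```bash
python3 - <<'E'
from h import *
s=ctrl.snapshot("wrist");cv2.imwrite("pics/w3.png",s["img"]);o=ctrl.observe();print(o["tool_pos"],o["opening"])
s=ctrl.snapshot("scene");cv2.imwrite("pics/s3.png",cv2.resize(s["img"][180:340,120:340],None,fx=3,fy=3))
E
```

```text
[ 581.77116488 -187.3767976    37.55009895] -0.00010375300686528043
```

View pics/w3.png

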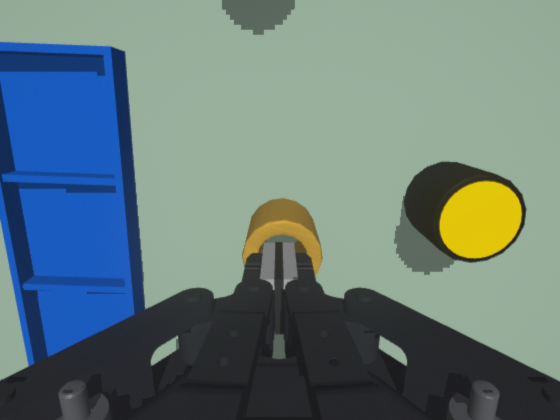

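View pics/s3.png

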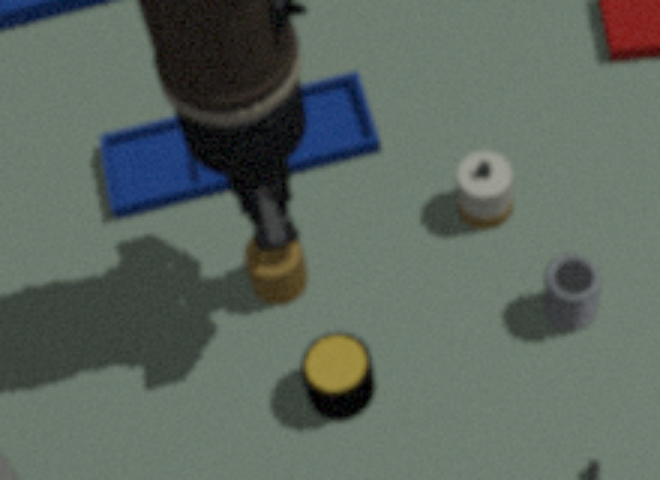

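```bash
python3 - <<'E'
from h import *
s=ctrl.snapshot("wrist");o=ctrl.observe();p=o["tool_pos"]
S=ctrl.snapshot("scene")
for z in (0,12,20,37,42,60,90): print(z,proj(s,[p[0],p[1],z])[0].round(1),proj(S,[p[0],p[1],z])[0].round(1))
# bush silhouettes
print("wrist ring pts");
for x,y in((243,250),(322,250),(282,221)): print(ray(s,(y,x),42).round(1))
x,y=120+276/3,180+252/3; print("scene top",(x,y),ray(S,(y,x),42).round(1)); 
im=s["img"][180:300,200:360];cv2.imwrite("pics/w3z.png",cv2.resize(im,None,fx=5,fy=5,interpolation=cv2.INTER_CUBIC))
im=S["img"][230:290,180:260];cv2.imwrite("pics/s3z.png",cv2.resize(im,None,fx=8,fy=8,interpolation=cv2.INTER_CUBIC))
E
```

```text
0 [280.4 224.8] [213.6 271.6]
12 [280.5 231.8] [212.9 268.8]
20 [280.6 237. ] [212.4 266.8]
37 [280.8 249.5] [211.3 262.6]
42 [280.9 253.7] [211.  261.4]
60 [281.1 270.9] [209.8 256.8]
90 [281.7 310.6] [207.7 248.8]
wrist ring pts
[ 563.3 -185.4   42. ]
[ 601.8 -185.5   42. ]
[ 582.3 -170.5   42. ]
scene top (212.0, 264.0) [ 588.6 -186.9   42. ]
```

View pics/w3z.png

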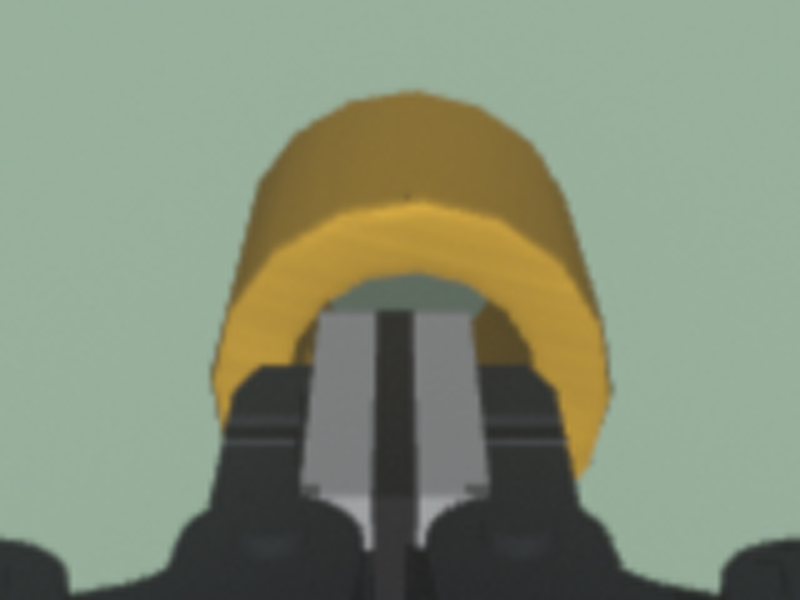

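View pics/s3z.png

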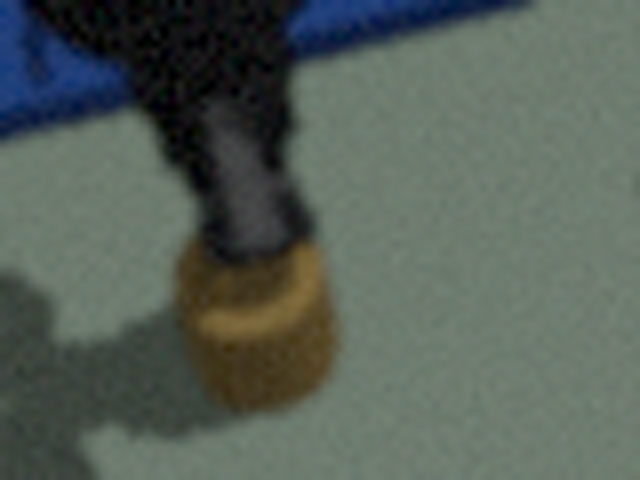

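```bash
python3 -m creep '[[[1,0,0,-0.2,0],[1,0,0,-0.3,0],[1,0,0,-0.3,0],[1,0,0,-0.3,0]]]'
python3 - <<'E'
from h import *
s=ctrl.snapshot("wrist");cv2.imwrite("pics/w4.png",s["img"]);o=ctrl.observe();p=o["tool_pos"]
S=ctrl.snapshot("scene")
for d in (25,0,-20,-40): print(d,proj(s,[p[0],p[1]+11,p[2]-d])[0].round(1),proj(S,[p[0],p[1],p[2]-d])[0].round(1))
im=S["img"][200:290,160:280];cv2.imwrite("pics/s4z.png",cv2.resize(im,None,fx=6,fy=6,interpolation=cv2.INTER_CUBIC))
E
```

```text
time: 6.95
tool_pos: [581.2, -187.5, 96.8]
tool_rot: [-3.141, -0.0, 1.571]
force: [0.9, -0.7, -0.4]
opening: 0.003
25 [280.3 213.4] [209.  253.4]
0 [280.4 228.8] [207.2 246.7]
-20 [280.6 244.7] [205.8 241. ]
-40 [280.9 265.4] [204.3 235.2]
```

View pics/w4.png

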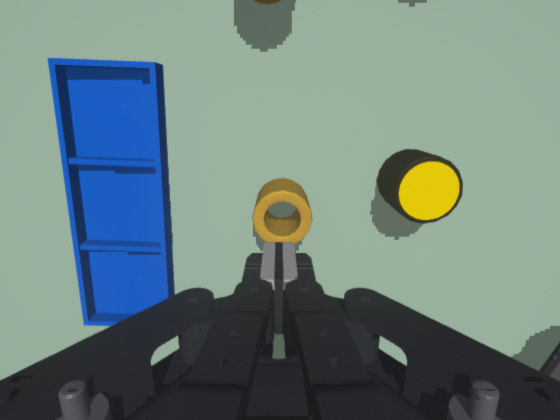

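View pics/s4z.png

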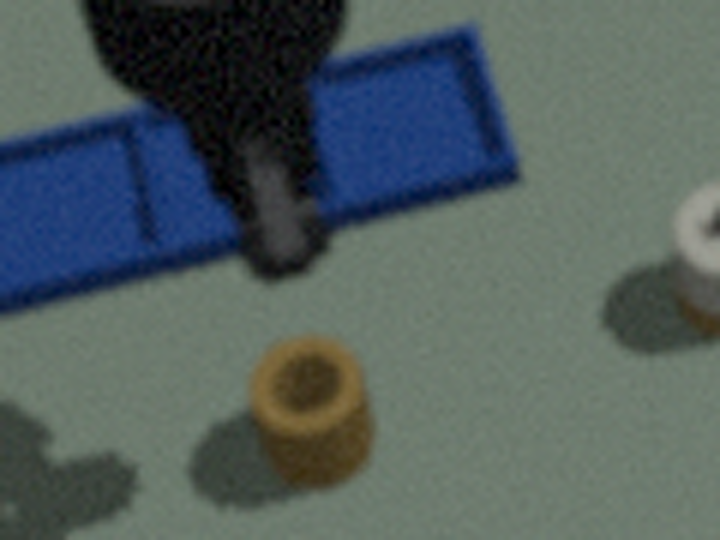

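The bush was never touched. At a TCP reading of 37.6 the tips closed above its 42 mm top, and the scene view puts the shut tips at about TCP height rather than 25 mm ahead of it. I'll open up, go lower and check.

```bash
python3 -m creep '[[[0.1,0,0.005,0,0],[0.1,0,0.005,0,0],[0.1,0,0.005,0,0],[0.1,0,0.005,0.15,0],[0.1,0,0.005,0.3,0],[0.1,0,0.005,0.35,0],[0.1,0,0.005,0.35,0],[0.1,0,0.005,0.35,0]]]'
python3 - <<'E'
from h import *
s=ctrl.snapshot("wrist");cv2.imwrite("pics/w5.png",s["img"]);o=ctrl.observe();p=o["tool_pos"];print(p,o["force"])
S=ctrl.snapshot("scene")
im=S["img"][200:290,160:280];cv2.imwrite("pics/s5z.png",cv2.resize(im,None,fx=6,fy=6,interpolation=cv2.INTER_CUBIC))
for x in (-42,42):
  for d in (25,0,-20,-40): print(x,d,proj(s,[p[0]+x,p[1]+11,p[2]-d])[0].round(1),proj(S,[p[0]+x,p[1],p[2]-d])[0].round(1))
E
```

```text
time: 8.05
tool_pos: [583.7, -187.5, 28.8]
tool_rot: [3.14, 0.0, 1.571]
force: [-0.9, -0.1, -0.5]
opening: 0.901
[ 583.7234676  -187.55989965   28.86738946] [0.29138902 0.74411946 0.29447062]
-42 25 [206.  214.1] [208.9 255.6]
-42 0 [195.6 229.6] [207.2 249.4]
-42 -20 [184.8 245.7] [205.9 244.3]
-42 -40 [170.8 266.6] [204.5 239. ]
42 25 [355.2 213.9] [218.5 288.2]
42 0 [366.3 229.4] [217.  282.3]
42 -20 [377.8 245.4] [215.7 277.4]
42 -40 [392.8 266.3] [214.4 272.4]
```

View pics/w5.png

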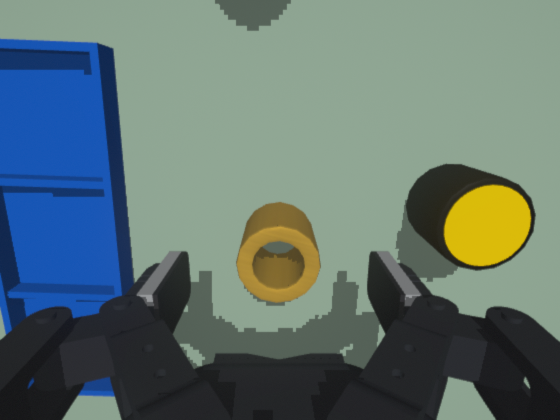

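View pics/s5z.png

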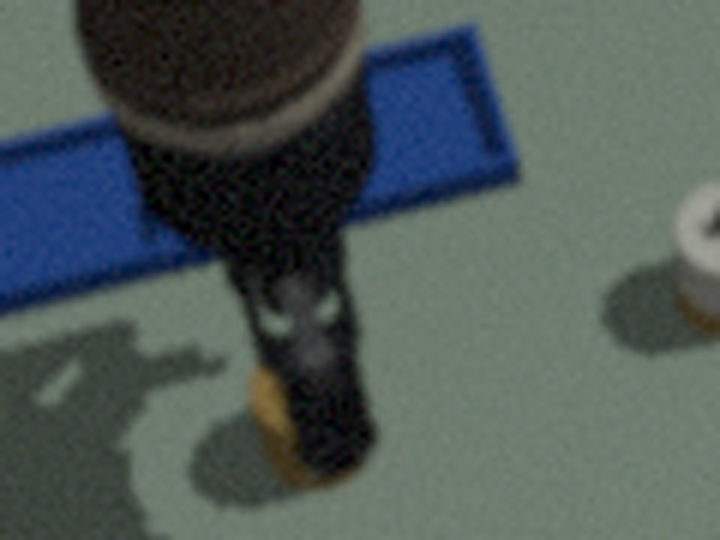

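```bash
python3 -m creep '[[[0.1,0,0,0.1,0],[0.1,0,0,0.1,0],[0.1,0,0,0.1,0],[1,0,0,0.1,0],[1,0,0,0.1,0],[1,0,0,0.1,0],[1,0,0,0.1,0],[1,0,0,0.1,0]]]'
python3 - <<'E'
from h import *
s=ctrl.snapshot("wrist");cv2.imwrite("pics/w6.png",s["img"]);o=ctrl.observe();p=o["tool_pos"];print(p,o["force"],o["opening"])
S=ctrl.snapshot("scene")
im=S["img"][200:290,160:280];cv2.imwrite("pics/s6z.png",cv2.resize(im,None,fx=6,fy=6,interpolation=cv2.INTER_CUBIC))
E
```

```text
time: 9.15
tool_pos: [583.2, -187.4, 8.4]
tool_rot: [3.141, 0.0, 1.571]
force: [-2.8, 0.1, 5.8]
opening: 0.446
[ 583.23139554 -187.42219438    8.39140995] [-1.22299039  0.33223223  6.34205306] 0.449561662192451
```

View pics/w6.png

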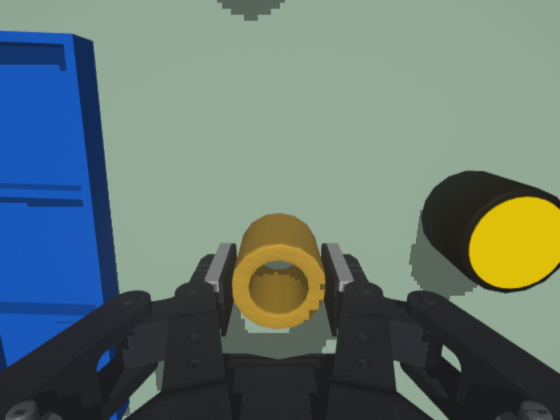

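View pics/s6z.png

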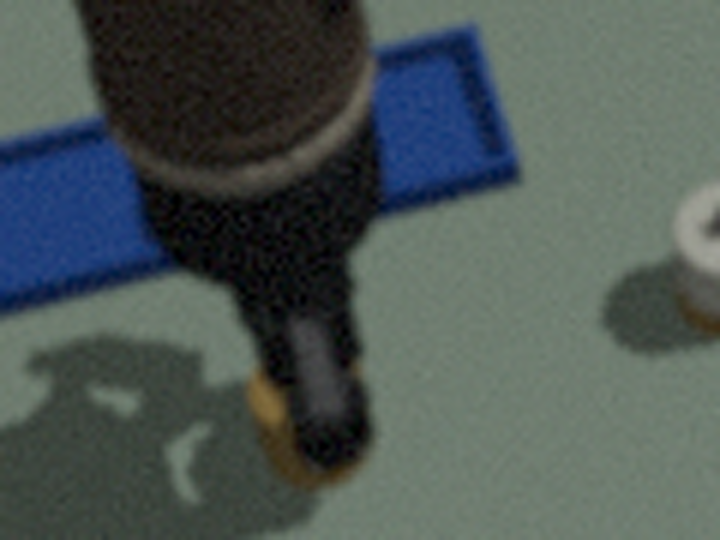

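Gripped at opening 0.446, about 38 mm. Next: lift it and carry it to the −66 blue compartment.

```bash
python3 -m creep '[[[1,0,0,-0.15,0],[1,0,0,-0.3,0],[1,-0.15,-0.3,-0.3,0],[1,-0.335,-0.617,-0.3,0],[1,-0.335,-0.617,-0.3,0],[1,-0.335,-0.617,-0.3,0],[1,-0.335,-0.617,-0.2,0],[1,-0.335,-0.617,-0.2,0]]]'
python3 - <<'E'
from h import *
s=ctrl.snapshot("wrist");cv2.imwrite("pics/w7.png",s["img"]);o=ctrl.observe();p=o["tool_pos"];print(p,o["force"],o["opening"])
E
```

```text
time: 10.25
tool_pos: [460.3, -252.6, 46.6]
tool_rot: [-3.141, -0.002, 1.573]
force: [0.7, -0.2, -1.3]
opening: 0.447
[ 460.49659676 -252.89285035   47.27379678] [ 0.18085449 -0.07815551 -2.90260986] 0.4450796846991407
```

View pics/w7.png

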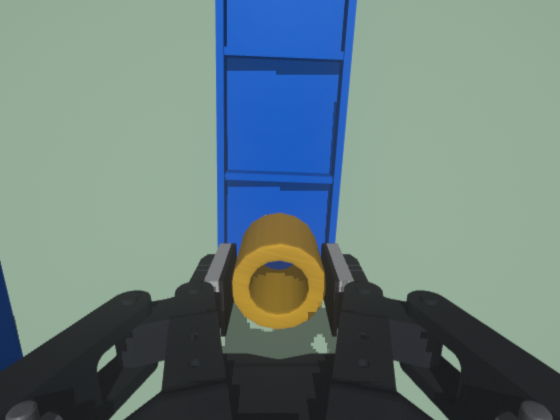

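```bash
python3 - <<'E'
from h import *
s=ctrl.snapshot("wrist")
for n,x,y,z in (("div2",278,177,16),("div1",285,53,16),("L",226,176,16),("R",333,179,16),("L1",223,50,16),("R1",346,57,16)): print(n,ray(s,(y,x),z).round(1))
E
```

```text
div2 [ 459. -222.   16.]
div1 [ 462.5 -157.1   16. ]
L [ 429.6 -221.5   16. ]
R [ 490.2 -223.1   16. ]
L1 [ 430.7 -155.7   16. ]
R1 [ 494. -159.   16.]
```

```bash
python3 -m creep '[[[1,-0.01,-0.009,0.12,0],[1,-0.01,-0.009,0.17,0],[1,-0.01,-0.009,0.17,0],[1,-0.01,-0.009,0.17,0]]]'
```

```text
time: 10.85
tool_pos: [458.2, -256.3, 14.2]
tool_rot: [3.141, 0.0, 1.571]
force: [0.9, -1.0, -2.1]
opening: 0.448
```

```bash
python3 -m creep '[[[1,0,0,0.008,0],[1,0,0,0.008,0],[0.2,0,0,0.008,0],[0.2,0,0,0.008,0],[0.2,0,0,0.008,0],[0.1,0,0,-0.2,0],[0.1,0,0,-0.4,0],[0.1,0,0,-0.4,0],[0.1,0,0,-0.4,0]]]'
python3 - <<'E'
from h import *
s=ctrl.snapshot("wrist");cv2.imwrite("pics/w8.png",s["img"]);o=ctrl.observe();p=o["tool_pos"];print(p,o["force"],o["opening"])
E
```

```text
time: 11.98
tool_pos: [457.2, -256.5, 93.3]
tool_rot: [-3.141, 0.0, 1.571]
force: [0.6, -0.2, -0.3]
opening: 0.903
[ 456.89717439 -256.22758247   92.79952026] [-0.1642416   0.03182313 -0.48723833] 0.9014137149302156
```

View pics/w8.png

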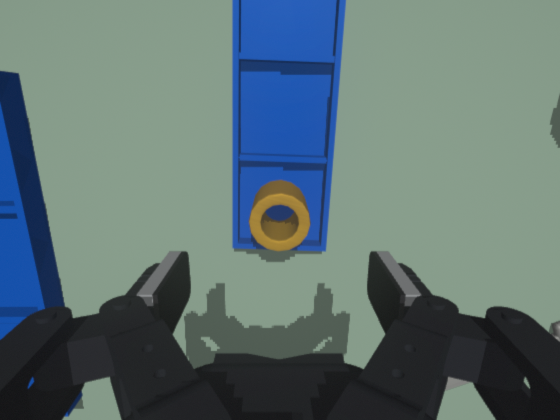

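```bash
python3 -m creep '[[[0.1,0.3,0.25,-0.1,0],[0.1,0.55,0.5,-0.13,0],[0.1,0.8,0.7,-0.13,0],[0.1,1,0.85,-0.13,0],[0.1,1,0.85,-0.13,0]]]'
python3 -m creep '[[[0.1,0.26,0.225,0,0],[0.1,0.26,0.225,0,0],[0.1,0.26,0.225,0,0],[0.1,0.26,0.225,0,0]]]'
python3 - <<'E'
from h import *
s=ctrl.snapshot("wrist");cv2.imwrite("pics/w9.png",s["img"]);o=ctrl.observe();p=o["tool_pos"];print(p,o["force"],o["opening"])
E
```

```text
time: 12.65
tool_pos: [628.7, -50.6, 118.1]
tool_rot: [-3.141, -0.003, 1.577]
force: [0.6, -1.0, 0.0]
opening: 0.899
time: 13.15
tool_pos: [671.6, -6.7, 118.8]
tool_rot: [-3.14, 0.001, 1.569]
force: [-0.2, -0.5, 0.7]
opening: 0.899
[671.79023564  -6.66875509 119.15925286] [-0.53284266  0.80506673  0.54718601] 0.8984063211134383
```

View pics/w9.png

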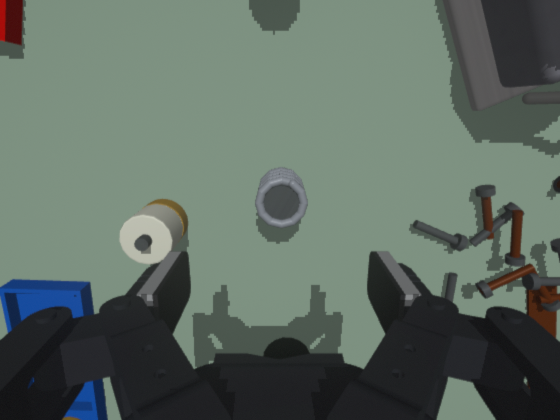

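```bash
python3 - <<'E'
from h import *
s=ctrl.snapshot("wrist")
for n,x,y,z in (("spring",281.5,201,46),("sender",152,233.5,44),("stud",143,242,52)): print(n,ray(s,(y,x),z).round(1))
E
```

```text
spring [672.6  -1.7  46. ]
sender [577.9 -26.6  44. ]
stud [574.1 -30.   52. ]
```

```bash
python3 -m creep '[[[0.1,0.018,0.004,0.3,0],[0.1,0.018,0.004,0.55,0],[0.1,0.018,0.004,0.55,0],[0.1,0.018,0.004,0.55,0],[1,0.018,0.004,0.55,0],[1,0.018,0.004,0.55,0],[1,0.018,0.004,0.55,0],[1,0.018,0.004,0.55,0],[1,0.018,0.004,0.55,0]]]'
```

```text
time: 14.38
tool_pos: [674.6, -0.8, 11.8]
tool_rot: [3.139, 0.0, 1.571]
force: [-1.5, -0.1, 7.3]
opening: 0.421
```

```bash
python3 -m creep '[[[1,0,0,-0.25,0],[1,0,0,-0.45,0],[1,0,0,-0.45,0],[1,-0.25,-0.35,-0.45,0],[1,-0.45,-0.7,-0.45,0],[1,-0.6,-1,-0.45,0],[1,-0.6,-1,-0.45,0],[1,-0.6,-1,-0.45,0],[1,-0.6,-1,-0.2,0],[1,-0.6,-1,-0.2,0],[1,-0.6,-1,-0.2,0]]]'
python3 - <<'E'
from h import *
s=ctrl.snapshot("wrist");cv2.imwrite("pics/w10.png",s["img"]);o=ctrl.observe();p=o["tool_pos"];print(p,o["force"],o["opening"])
E
```

```text
time: 15.75
tool_pos: [474.2, -120.1, 50.2]
tool_rot: [3.141, -0.001, 1.572]
force: [0.3, 0.5, -1.3]
opening: 0.426
[ 474.59705459 -120.28498864   50.72347785] [-0.01643669  0.55765224 -0.82933893] 0.4236385332104279
```

View pics/w10.png

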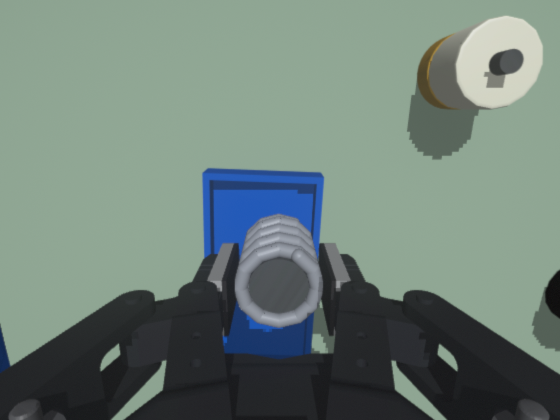

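```bash
python3 - <<'E'
from h import *
s=ctrl.snapshot("wrist")
for n,x,y,z in (("tl",205,171,16),("tr",323,174,16),("innerL",213,182,16),("innerR",314,184,16)): print(n,ray(s,(y,x),z).round(1))
E
```

```text
tl [431.3 -86.6  16. ]
tr [499.  -88.4  16. ]
innerL [435.6 -93.1  16. ]
innerR [494.  -94.3  16. ]
```

```bash
python3 -m creep '[[[1,-0.014,-0.052,0,0],[1,-0.014,-0.052,0.1,0],[1,-0.014,-0.052,0.173,0],[1,-0.014,-0.052,0.173,0],[1,-0.014,-0.052,0.173,0]]]'
```

```text
time: 16.48
tool_pos: [462.9, -123.6, 15.0]
tool_rot: [-3.141, 0.0, 1.571]
force: [0.1, -0.3, -1.8]
opening: 0.422
```

```bash
python3 -m creep '[[[1,0,0,0.01,0],[1,0,0,0.01,0],[0.2,0,0,0.01,0],[0.2,0,0,0.01,0],[0.2,0,0,0.01,0],[0.1,0,0,-0.2,0],[0.1,0,0,-0.4,0],[0.1,0,0,-0.5,0],[0.1,0,0,-0.5,0]]]'
python3 - <<'E'
from h import *
s=ctrl.snapshot("wrist");cv2.imwrite("pics/w11.png",s["img"]);o=ctrl.observe();p=o["tool_pos"];print(p,o["force"],o["opening"])
E
```

```text
time: 17.6
tool_pos: [464.0, -123.9, 116.2]
tool_rot: [3.139, 0.001, 1.57]
force: [-1.1, -0.3, -0.4]
opening: 0.898
[ 463.14787325 -123.85065103  115.09292918] [ 0.24364516 -0.60903797 -0.55475662] 0.896084259989916
```

View pics/w11.png

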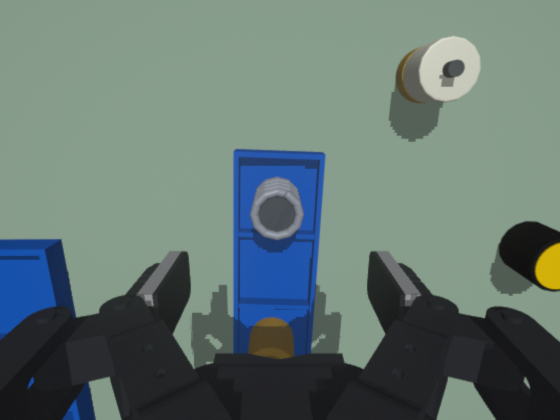

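```bash
python3 -m creep '[[[0.1,0.3,0.1,-0.1,0],[0.1,0.55,0.2,-0.1,0],[0.1,0.8,0.3,-0.1,0],[0.1,1,0.4,-0.1,0],[0.1,1,0.4,-0.1,0]]]'
python3 -m creep '[[[0.1,0.3,0.08,0,0],[0.1,0.5,0.145,0,0],[0.1,0.585,0.145,0,0],[0.1,0.585,0.145,0,0],[0.1,0.585,0.145,0,0]]]'
python3 - <<'E'
from h import *
s=ctrl.snapshot("wrist");cv2.imwrite("pics/w12.png",s["img"]);o=ctrl.observe();p=o["tool_pos"];print(p,o["force"],o["opening"])
E
```

```text
time: 18.27
tool_pos: [543.0, 80.9, 133.4]
tool_rot: [-3.14, -0.002, 1.577]
force: [-0.8, -0.5, -0.9]
opening: 0.9
time: 18.9
tool_pos: [571.8, 191.0, 134.3]
tool_rot: [-3.141, 0.002, 1.569]
force: [0.4, -1.2, 0.2]
opening: 0.904
[572.02448709 190.93111931 134.58969337] [ 0.7309727  -0.82094761 -0.11061298] 0.9047284479460377
```

View pics/w12.png

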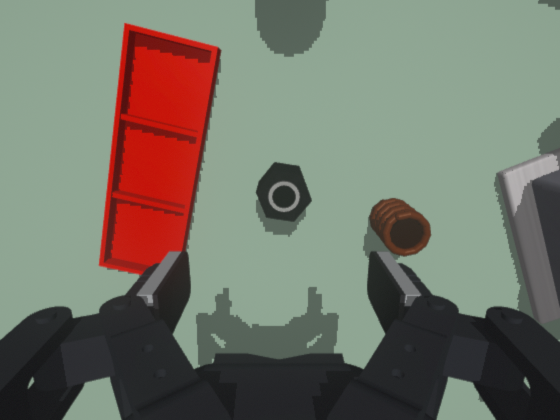

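```bash
python3 - <<'E'
from h import *
s=ctrl.snapshot("wrist")
im=s["img"][150:240,240:330].astype(float);im=np.clip(255*(im/255)**0.45,0,255).astype(np.uint8);cv2.imwrite("pics/w12z.png",cv2.resize(im,None,fx=6.5,fy=6.5,interpolation=cv2.INTER_CUBIC))
for n,x,y,z in (("nut",284,196,40),("red tl",125,24,16),("tr",219,49,16),("bl",100,264,16),("d1l",123,117,16),("d1r",196,136,16),("d2l",115,194,16),("d2r",185,210,16),("rusty",407,234,46)): print(n,ray(s,(y,x),z).round(1))
E
```

```text
nut [575.  193.9  40. ]
red tl [458.1 318.9  16. ]
tr [526.5 301.7  16. ]
bl [411.4 125.4  16. ]
d1l [448.1 252.5  16. ]
d1r [504.8 237.5  16. ]
d2l [433.4 189.7  16. ]
d2r [491.1 175.5  16. ]
rusty [670.  164.8  46. ]
```

View pics/w12z.png

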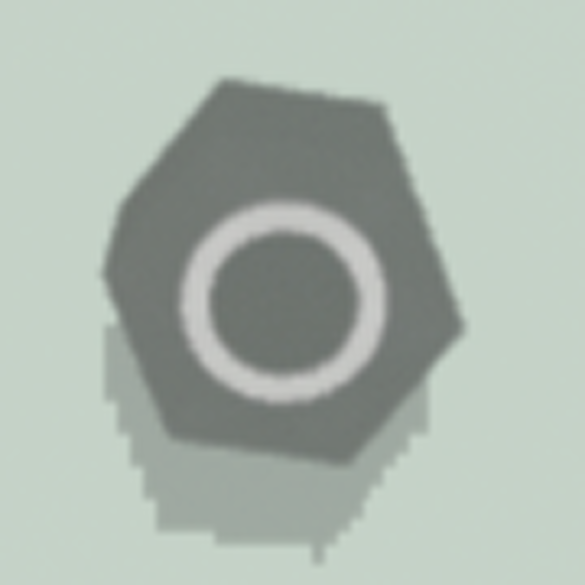

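```bash
python3 -m creep '[[[0.1,0.011,0.014,0.2,-0.37],[0.1,0.011,0.014,0.35,-0.754],[0.1,0.011,0.014,0.5,-0.754],[0.1,0.011,0.014,0.63,-0.754],[0.1,0.011,0.014,0.64,-0.754],[0.1,0.011,0.014,0.64,-0.754],[1,0.011,0.014,0.64,-0.754],[1,0.011,0.014,0.64,-0.754],[1,0.011,0.014,0.64,-0.754],[1,0.011,0.014,0.64,-0.754],[1,0.011,0.014,0.64,-0.754]]]' 80
python3 - <<'E'
from h import *
s=ctrl.snapshot("wrist");cv2.imwrite("pics/w13.png",s["img"]);o=ctrl.observe();p=o["tool_pos"];print(p,o["force"],o["opening"],o["tool_rot"])
E
```

```text
time: 20.38
tool_pos: [575.4, 195.8, 8.3]
tool_rot: [3.14, 0.001, 1.948]
force: [-1.5, -1.5, 6.5]
opening: 0.42
[575.45281035 195.82795245   8.31421702] [-0.81750129 -0.67782463  6.41156338] 0.4221660494195505 [3.13999299e+00 6.14272411e-04 1.94778815e+00]
```

View pics/w13.png

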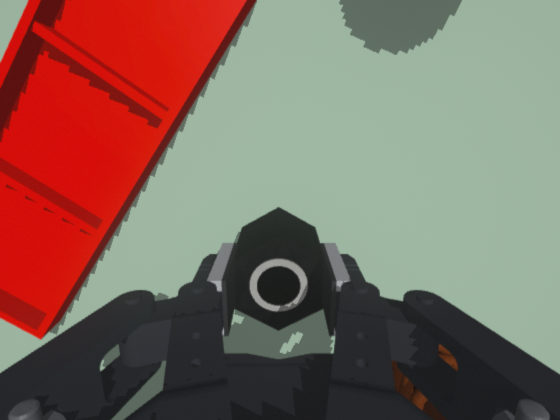

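```bash
python3 -m creep '[[[1,0,0,-0.2,0],[1,0,0,-0.4,0],[1,0,0,-0.5,0.2],[1,-0.3,-0.15,-0.5,0.5],[1,-0.55,-0.3,-0.5,0.754],[1,-0.85,-0.44,-0.5,0.754],[1,-0.85,-0.44,-0.5,0.754],[1,-0.85,-0.44,-0.5,0.754]]]'
python3 -m creep '[[[1,-0.25,-0.12,0,0],[1,-0.5,-0.25,0,0],[1,-0.75,-0.38,0,0],[1,-0.97,-0.465,0,0],[1,-0.97,-0.465,0,0],[1,-0.97,-0.465,0,0],[1,-0.97,-0.465,0,0]]]'
python3 - <<'E'
from h import *
s=ctrl.snapshot("wrist");cv2.imwrite("pics/w14.png",s["img"]);o=ctrl.observe();p=o["tool_pos"];print(p,o["force"],o["opening"],o["tool_rot"])
E
```

```text
time: 21.42
tool_pos: [555.5, 5.0, 107.1]
tool_rot: [3.141, -0.0, 1.57]
force: [-0.5, 0.1, -2.4]
opening: 0.424
time: 22.3
tool_pos: [463.6, -186.6, 107.1]
tool_rot: [3.141, -0.001, 1.574]
force: [0.3, 0.4, -2.2]
opening: 0.423
[ 463.44502101 -186.8546193   107.05042375] [ 0.10744386 -0.24831527 -2.59032251] 0.42245858026202365 [ 3.14115364e+00 -6.12959662e-04  1.57418054e+00]
```

View pics/w14.png

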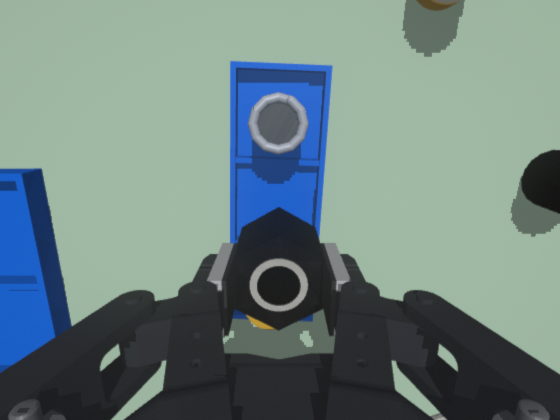

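```bash
python3 -m creep '[[[1,0,0,0.2,0],[1,0,0,0.4,0],[1,0,0,0.465,0],[1,0,0,0.465,0],[1,0,0,0.465,0]]]'
```

```text
time: 22.98
tool_pos: [463.6, -188.6, 14.8]
tool_rot: [3.14, 0.0, 1.572]
force: [0.9, 0.1, -2.4]
opening: 0.426
```

```bash
python3 -m creep '[[[1,0,0,0.012,0],[1,0,0,0.012,0],[0.2,0,0,0.012,0],[0.2,0,0,0.012,0],[0.2,0,0,0.012,0],[0.1,0,0,-0.2,0],[0.1,0,0,-0.4,0],[0.1,0,0,-0.5,0],[0.1,0,0,-0.5,0]]]'
python3 - <<'E'
from h import *
s=ctrl.snapshot("wrist");cv2.imwrite("pics/w15.png",s["img"]);o=ctrl.observe();p=o["tool_pos"];print(p,o["force"],o["opening"])
E
```

```text
time: 24.1
tool_pos: [463.5, -189.3, 115.4]
tool_rot: [3.139, 0.002, 1.57]
force: [-0.1, 0.1, -0.2]
opening: 0.9
[ 462.68190511 -189.12784971  114.17097315] [-0.14868301 -0.67356009 -1.13879674] 0.897348262044173
```

View pics/w15.png

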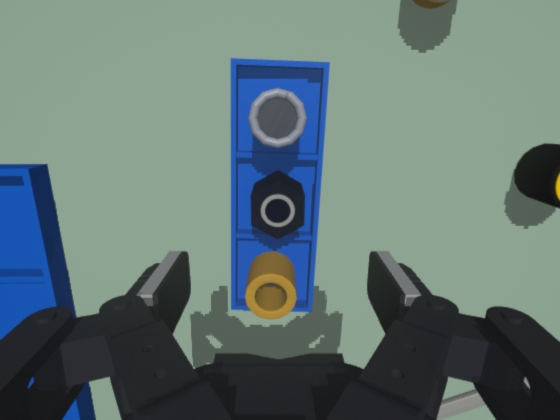

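```bash
python3 -m creep '[[[0.1,0.05,0.3,0,0],[0.1,0.1,0.6,0,0],[0.1,0.1,0.9,0,0],[0.1,0.1,0.99,0,0],[0.1,0.1,0.99,0,0],[0.1,0.1,0.99,0,0]]]'
python3 - <<'E'
from h import *
s=ctrl.snapshot("wrist");cv2.imwrite("pics/w16.png",s["img"]);o=ctrl.observe();p=o["tool_pos"];print(p,o["force"],o["opening"])
H,Sa,V=cv2.split(cv2.cvtColor(s["img"],cv2.COLOR_BGR2HSV))
m=((H>20)&(H<35)&(Sa>200)&(V>150)).astype(np.uint8);c,_=cv2.findContours(m,0,2);c=max(c,key=cv2.contourArea);(x,y),r=cv2.minEnclosingCircle(c);print(x,y,r,ray(s,(y,x),40))
E
```

```text
time: 24.9
tool_pos: [659.0, -168.8, 112.6]
tool_rot: [-3.139, -0.0, 1.571]
force: [-0.5, 0.5, 1.0]
opening: 0.904
[ 659.11975859 -169.13808965  113.16828799] [-0.36852761  0.75066284  0.55520686] 0.9033768754995769
306.5 211.0 27.170854568481445 [ 677.50120684 -170.95028464   40.        ]
```

View pics/w16.png

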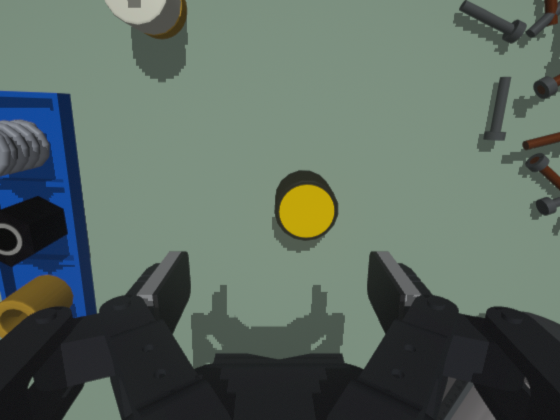

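```bash
python3 -m creep '[[[0.1,-0.01,0.092,0.1,0],[0.1,-0.01,0.092,0.3,0],[0.1,-0.01,0.092,0.53,0],[0.1,-0.01,0.092,0.54,0],[0.1,-0.01,0.092,0.54,0],[1,-0.01,0.092,0.54,0],[1,-0.01,0.092,0.54,0],[1,-0.01,0.092,0.54,0],[1,-0.01,0.092,0.54,0],[1,-0.01,0.092,0.54,0]]]' 60
python3 - <<'E'
from h import *
s=ctrl.snapshot("wrist");cv2.imwrite("pics/w17.png",s["img"]);o=ctrl.observe();p=o["tool_pos"];print(p,o["force"],o["opening"])
E
```

```text
time: 26.2
tool_pos: [680.3, -171.1, 8.6]
tool_rot: [3.139, 0.001, 1.571]
force: [-2.0, 0.1, 8.1]
opening: 0.512
[ 680.23495238 -171.15660508    8.56687389] [-1.89861624 -0.25496539  8.36057026] 0.5110768078500431
```

View pics/w17.png

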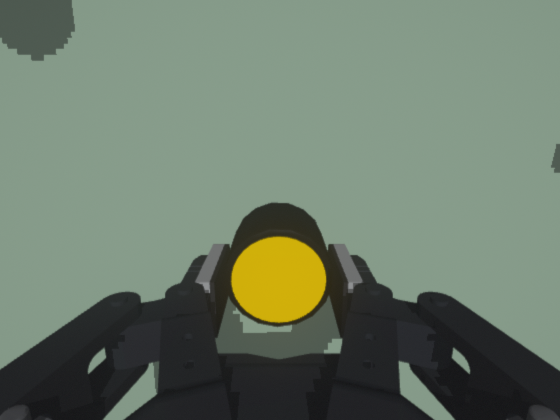

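```bash
python3 -m creep '[[[1,0,0,-0.25,0],[1,0,0,-0.5,0],[1,0.25,-0.1,-0.5,0],[1,0.5,-0.2,-0.5,0],[1,0.75,-0.3,-0.5,0],[1,0.75,-0.3,-0.5,0]]]'
python3 -m creep '[[[1,0.25,-0.12,0,0],[1,0.5,-0.24,0,0],[1,0.75,-0.36,0,0],[1,1,-0.45,0,0],[1,1,-0.45,0,0]]]'
python3 -m creep '[[[1,0.25,-0.12,0,0],[1,0.5,-0.23,0,0],[1,0.5,-0.23,0.2,0],[1,0.5,-0.23,0.25,0],[1,0.5,-0.23,0.25,0]]]'
python3 - <<'E'
from h import *
s=ctrl.snapshot("wrist");cv2.imwrite("pics/w18.png",s["img"]);o=ctrl.observe();p=o["tool_pos"];print(p,o["force"],o["opening"])
E
```

```text
time: 27.0
tool_pos: [617.8, -14.7, 107.6]
tool_rot: [3.141, -0.002, 1.579]
force: [0.2, -0.3, -0.2]
opening: 0.512
time: 27.62
tool_pos: [527.6, 184.1, 107.2]
tool_rot: [3.14, -0.002, 1.578]
force: [0.5, -0.7, -1.2]
opening: 0.513
time: 28.25
tool_pos: [483.6, 277.5, 55.8]
tool_rot: [-3.141, 0.001, 1.569]
force: [-0.1, 0.8, -0.4]
opening: 0.515
[484.105731   278.06038584  56.52293955] [-0.90058434  1.1140035  -0.82531032] 0.5148082547057946
```

View pics/w18.png

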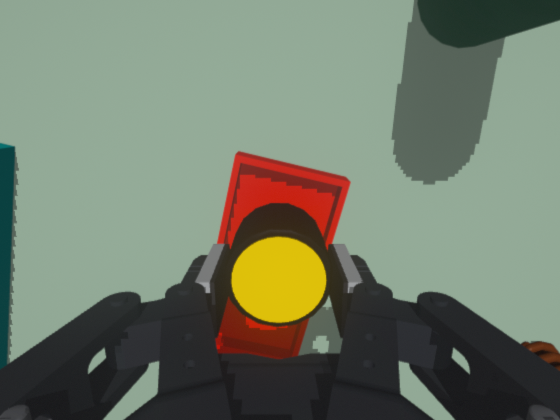

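```bash
python3 - <<'E'
from h import *
s=ctrl.snapshot("wrist")
for n,x,y,z in (("tl",237,153,16),("tr",349,180,16)): print(n,ray(s,(y,x),z).round(1))
o=ctrl.observe();print(o["tool_pos"])
E
```

```text
tl [458.9 321.3  16. ]
tr [524.9 305.   16. ]
[484.23643816 278.39383269  56.92225893]
```

```bash
python3 -m creep '[[[1,0,0,0.1,0],[1,0,0,0.2,0],[1,0,0,0.22,0],[1,0,0,0.22,0],[1,0,0,0.22,0]]]'
```

```text
time: 28.98
tool_pos: [482.0, 278.7, 12.0]
tool_rot: [-3.14, 0.002, 1.571]
force: [-4.7, -3.5, 14.3]
opening: 0.515
```

```bash
python3 -m creep '[[[0.2,0,0,0,0],[0.1,0,0,0,0],[0.1,0,0,0,0],[0.1,0,0,0,0],[0.1,0,0,-0.2,0],[0.1,0,0,-0.4,0],[0.1,0,0,-0.5,0],[0.1,0,0,-0.5,0]]]'
python3 - <<'E'
from h import *
s=ctrl.snapshot("wrist");cv2.imwrite("pics/w19.png",s["img"]);o=ctrl.observe();p=o["tool_pos"];print(p,o["force"],o["opening"])
E
```

```text
time: 29.98
tool_pos: [483.9, 279.7, 113.4]
tool_rot: [3.139, -0.001, 1.571]
force: [-0.2, 0.1, -1.0]
opening: 0.905
[483.24766899 279.11166675 112.14189962] [0.10513103 0.47037699 0.11310717] 0.9022033859215538
```

View pics/w19.png

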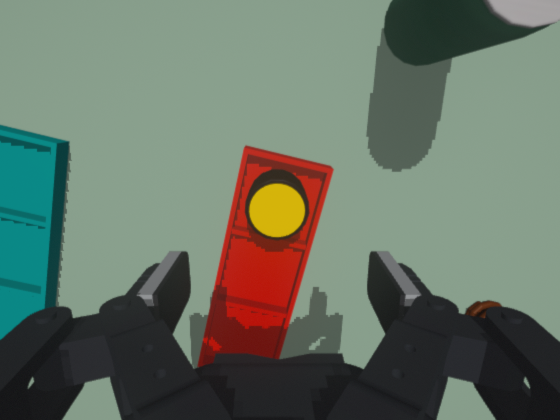

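```bash
python3 -m creep '[[[0.1,-0.25,0.05,-0.05,0],[0.1,-0.5,0.12,-0.05,0],[0.1,-0.75,0.2,-0.05,0],[0.1,-1,0.3,-0.05,0],[0.1,-1,0.3,-0.05,0]]]'
python3 -m creep '[[[0.1,-0.25,0.1,0,0],[0.1,-0.5,0.155,0,0],[0.1,-0.545,0.155,0,0],[0.1,-0.545,0.155,0,0],[0.1,-0.545,0.155,0,0]]]'
python3 - <<'E'
from h import *
s=ctrl.snapshot("wrist");cv2.imwrite("pics/w20.png",s["img"]);o=ctrl.observe();p=o["tool_pos"];print(p,o["force"],o["opening"])
H,Sa,V=cv2.split(cv2.cvtColor(s["img"],cv2.COLOR_BGR2HSV))
m=((Sa<50)&(V>150)).astype(np.uint8)
n,l,st,c=cv2.connectedComponentsWithStats(m)
for k in range(1,n):
  if st[k,4]>400: print(st[k],c[k])
E
```

```text
time: 30.65
tool_pos: [543.5, 73.4, 120.0]
tool_rot: [-3.139, 0.002, 1.563]
force: [0.5, 0.4, 0.0]
opening: 0.899
time: 31.28
tool_pos: [573.5, -27.4, 121.7]
tool_rot: [-3.141, -0.001, 1.574]
force: [0.7, 0.6, -0.2]
opening: 0.9
[573.62679015 -27.53126858 121.84660993] [ 0.4648932   0.36421312 -0.37844874] 0.9009460095747029
[ 252  185   54   52 1896] [278.40875527 210.1492616 ]
```

View pics/w20.png

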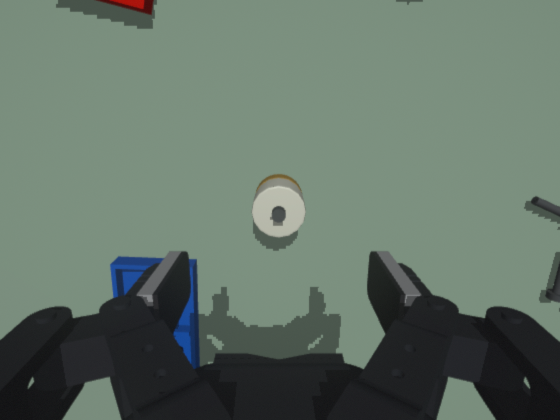

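```bash
python3 - <<'E'
from h import *
s=ctrl.snapshot("wrist")
for n,x,y,z in (("top",279,211,44),("stud",279,214,52)): print(n,ray(s,(y,x),z).round(1))
print(ctrl.observe()["tool_pos"])
E
```

```text
top [572.8 -31.2  44. ]
stud [572.8 -30.9  52. ]
[573.72582845 -27.79245084 121.95437841]
```

```bash
python3 -m creep '[[[0.1,-0.015,-0.004,0.1,0],[0.1,-0.015,-0.004,0.3,0],[0.1,-0.015,-0.004,0.55,0],[0.1,-0.015,-0.004,0.57,0],[0.1,-0.015,-0.004,0.57,0],[1,-0.015,-0.004,0.57,0],[1,-0.015,-0.004,0.57,0],[1,-0.015,-0.004,0.57,0],[1,-0.015,-0.004,0.57,0],[1,-0.015,-0.004,0.57,0]]]' 60
```

```text
time: 32.62
tool_pos: [574.3, -32.9, 9.9]
tool_rot: [3.139, 0.001, 1.571]
force: [-1.9, 0.9, 9.0]
opening: 0.441
```

```bash
python3 -m creep '[[[1,0,0,-0.25,0],[1,0,0,-0.4,0],[1,0.25,-0.15,-0.4,0],[1,0.5,-0.3,-0.4,0],[1,0.75,-0.45,-0.4,0],[1,0.913,-0.602,-0.4,0],[1,0.913,-0.602,-0.25,0],[1,0.913,-0.602,-0.2,0],[1,0.913,-0.602,-0.2,0]]]'
python3 - <<'E'
from h import *
s=ctrl.snapshot("wrist");cv2.imwrite("pics/w21.png",s["img"]);o=ctrl.observe();p=o["tool_pos"];print(p,o["force"],o["opening"])
E
```

```text
time: 33.75
tool_pos: [452.8, 149.2, 47.8]
tool_rot: [-3.141, 0.0, 1.57]
force: [-1.2, -0.1, -0.9]
opening: 0.442
[453.22594541 149.38570193  48.29766066] [-0.91208696 -0.22612778 -0.46424646] 0.4422771414114494
```

View pics/w21.png

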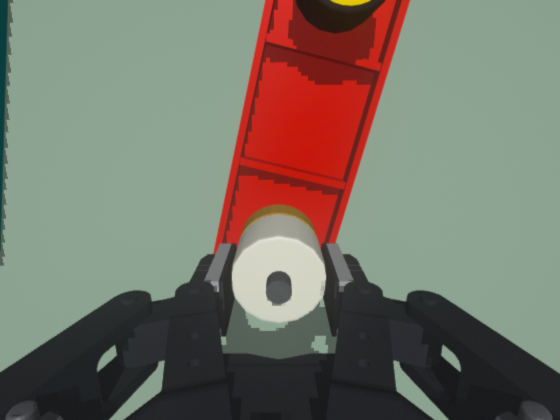

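```bash
python3 - <<'E'
from h import *
s=ctrl.snapshot("wrist")
for n,x,y,z in (("d2l",242,160,16),("d2r",347,184,16)): print(n,ray(s,(y,x),z).round(1))
print(ctrl.observe()["tool_pos"])
E
```

```text
d2l [431.6 189.7  16. ]
d2r [491.3 175.8  16. ]
[453.48285296 149.46584064  48.55035104]
```

```bash
python3 -m creep '[[[1,0.005,0,0.1,0],[1,0.005,0,0.17,0],[1,0.005,0,0.175,0],[1,0.005,0,0.175,0],[1,0.005,0,0.175,0]]]'
```

```text
time: 34.48
tool_pos: [453.1, 150.9, 13.4]
tool_rot: [3.141, -0.0, 1.571]
force: [-0.6, -0.1, -1.3]
opening: 0.441
```

```bash
python3 -m creep '[[[1,0,0,0.008,0],[1,0,0,0.008,0],[0.2,0,0,0.008,0],[0.1,0,0,0.008,0],[0.1,0,0,0.008,0],[0.1,0,0,-0.2,0],[0.1,0,0,-0.4,0],[0.1,0,0,-0.7,0],[0.1,0,0,-0.8,0],[0.1,0,0,-0.9,0],[0.1,0,0,-0.9,0]]]'
python3 -m creep '[[[0.1,0,0,0,0],[0.1,-0.3,0,0,0],[0.1,-0.5,0.1,0,0],[0.1,-0.6,0.1,0,0],[0.1,-0.6,0.1,0,0],[0.1,-0.6,0.1,0,0]]]'
python3 - <<'E'
from h import *
for n in("wrist","top","scene"):
    s=ctrl.snapshot(n);cv2.imwrite(f"pics/f_{n}.png",s["img"] if n=="wrist" else cv2.resize(s["img"][100:260,120:450] if n=="top" else s["img"][120:360,80:490],None,fx=1.9,fy=1.9,interpolation=cv2.INTER_CUBIC))
o=ctrl.observe();print(o["tool_pos"],o["force"],o["opening"])
E
```

```text
time: 35.85
tool_pos: [453.5, 151.0, 194.1]
tool_rot: [3.139, -0.0, 1.57]
force: [-0.2, 0.8, -0.3]
opening: 0.898
time: 36.6
tool_pos: [472.3, 31.8, 192.4]
tool_rot: [-3.141, -0.001, 1.572]
force: [-0.8, 0.4, 0.2]
opening: 0.9
[472.5465482   32.02746867 192.82795034] [ 0.01764897  0.91772244 -0.05293547] 0.901828856834408
```

View pics/f_wrist.png

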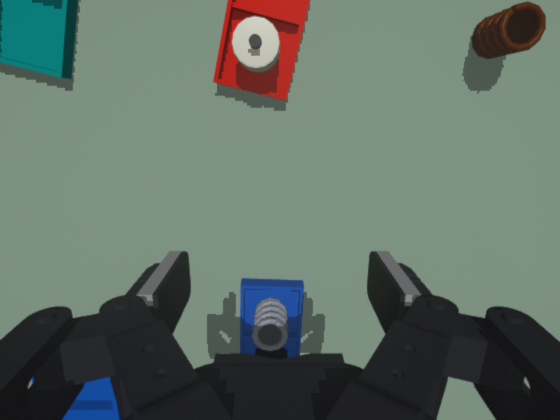

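View pics/f_top.png

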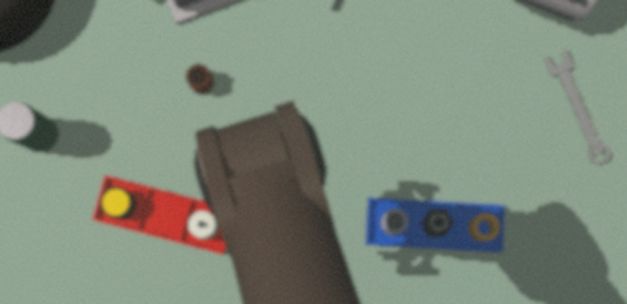

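View pics/f_scene.png

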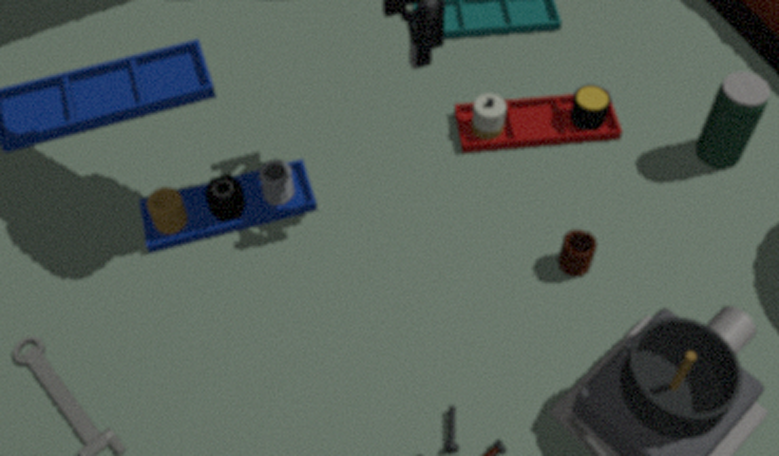

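```bash
python3 -c "
from rig import ctrl
print(ctrl.observe()['dq'].round(4)); print(ctrl.finish_job())"
```

```text
[ 0.0026 -0.0031  0.0037 -0.0006 -0.0002  0.0015  0.0036]
the job is handed in; nothing more can be done
None
```

I put all five parts in their trays and handed the job in at about 37 s of the 104 s allowed.

- **Blue tray (the smaller blue one):** bright spring in the +y compartment, hex nut in the middle, brass bush in the −y compartment.
- **Red tray:** filler cap in the +y compartment, sender in the −y compartment, the middle one left empty.

**Last checks:** In the final wrist, top and scene pictures every part stands upright in its own compartment. The rusty spring, green can and wrench look to be where they started. The gripper was open and clear of everything. I judged flatness and tilt from the pictures and the release heights and did not measure them separately. The top view was partly hidden by the arm.

**What disagreed:**
- **Fingertip position:** `ctrl.tip_extent` puts the fingertips 25 mm ahead of the TCP. The pictures showed them about 16 mm behind it when gripping a 40 mm part. My first grasp, with the TCP at 38 mm, closed just above the bush without touching it. I then gripped every part with the TCP at about 8 to 12 mm, and all of those grasps held.
- **Contact on release:** the cap met the tray floor with about 14 N just before I let go. I set the other four down within a few millimetres of the expected floor height without feeling a clear contact.

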